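# Fix the station sign: pump the vacuum foot, press the label holder home

### The job

Fix the little sign stand to the desk by pumping its vacuum-foot lever at least three full strokes, each all the way down and all the way back up. Then take the label holder out of its wooden block and push it upright down into the slot behind the stand's lip, fully home against the sprung strip, and finish while holding it pressed fully down: do not let go, because the strip would push it up again. Leave the lever up, and do not shove the cup, the mouse or the battery box about.

Things in the scene. Friction and masses are not known exactly. Their poses are not given: they have to be found in the camera images.
- pump_lever (a joint): angle (rad) of the hand lever of the stand's vacuum foot: 0 = fully up, where its own spring returns it, 0.6 = fully down, at its stop. A dark bar with a black pad at its free end, that sticks out of the stand beyond one end of the slot. At the pad it takes about 3 N to start and 8 N at the bottom.
- lever_pad (a point): centre of the upper face of the black pad (34 mm wide, 50 mm along the lever) at the lever's free end, 115 mm from the hinge; moves and turns with it. Up, it is about 116 mm above the desk, the lever sloping up to it by 0.3 rad; at the stop about 48 mm, sloping down by 0.3 rad, over nearly the same spot (within 7 mm): closed fingers can press it straight down by 68 mm and let it up again.
- stand: sign stand, fixed to the desk: round black rubber vacuum foot, pump housing with the lever, aluminium rail with the slot. Origin on the desk. Its y axis runs along the slot: slot centre at y = +70 mm, lever hinge at y = -30 mm, 75 mm up, lever pad at about y = -138 mm.
- slot_mouth (a point): centre of the slot's mouth, level with the lip's top, 60 mm above the desk; y along the slot, x across, z up. Slot 8.5 mm wide, 116 mm long. On +x the lip, 5 mm, its top flared outward as a lead-in; on -x the back plate, 6 mm, inner face 4.25 mm from this point, top 15 mm higher than the lip, so the holder can be felt against it. 10 mm below this point: the top of the sprung strip.
- seat_strip (a joint): how far the sprung strip in the slot is pressed down (m): 0 = up, 0.010 = at its stop, holder fully home. It pushes back with 2 N at first and 10 N at the stop; it lifts the holder again when released.
- holder_grip (a point): centre of the black grip rib on top of the label holder; rib 14 mm thick (x), 36 mm wide (y), 30 mm high (z up). The holder's lower edge is 70 mm below this point. At the start this point is 82 mm above the desk; fully home in the stand it is 50 mm above slot_mouth (110 mm above the desk).
- holder: label holder: upright grey plastic plate with a blank paper label on both faces, either face may look to the lip. 6 mm thick (x), 100 mm wide (y), 85 mm high with its rib (z up). Origin at the centre of its lower edge. About 70 g, may vary. It is loose, standing in the wooden block.
- block: fixed plywood block, 70 (x) x 140 (y) x 30 mm high, in whose slot (along y, 18 mm deep, 7.5 mm wide, 110 mm long) the holder stands at the start; it lifts straight out. Origin at the centre of its underside.
- cup_mid (a point): middle of a lidded takeaway coffee cup, 84 mm wide, 110 mm tall, loose: leave it where it is.
- mouse_mid (a point): middle of a pale computer mouse, 105 x 60 x 31 mm, loose: leave it where it is.
- battery_box_mid (a point): middle of a black battery box with a yellow cover, 130 x 75 x 50 mm, loose: leave it where it is.

How it is judged (in metres and radians):
On the way, in this order (a step that is already met when the one before it is completed fails the run):
1. pump lever pressed fully down, first stroke (value of joint pump_lever above 0.5 rad), for 0.1 s.
2. pump lever back up, first stroke (value of joint pump_lever below 0.1 rad), for 0.1 s.
3. pump lever pressed fully down, second stroke (value of joint pump_lever above 0.5 rad), for 0.1 s.
4. pump lever back up, second stroke (value of joint pump_lever below 0.1 rad), for 0.1 s.
5. pump lever pressed fully down, third stroke (value of joint pump_lever above 0.5 rad), for 0.1 s.
6. pump lever back up, third stroke (value of joint pump_lever below 0.1 rad), for 0.1 s.
7. label holder pressed fully home behind the lip by the fingers (value of joint seat_strip above 0.008 m and x of holder_grip in the frame of slot_mouth between -0.008 and 0.008 m and y of holder_grip in the frame of slot_mouth between -0.012 and 0.012 m and z of holder_grip in the frame of slot_mouth between 0.045 and 0.0535 m and angle between holder_grip's own z axis and vertical below 0.15 rad and angle between the y axis of holder_grip and the y axis of slot_mouth, either way round below 0.12 rad and contact force between the fingers and holder above 3 N), for 0.3 s.
At the end, for the whole second after the job is handed in: Lever stroked three times first (past 0.5 rad, back under 0.1). At the end: holder in the slot (8 mm across, 12 mm along, 0.12 rad parallel, 0.15 rad upright), strip pressed over 8 of its 10 mm, fingers still holding it (over 3 N), all at rest, lever up (all of step 7 and value of joint pump_lever below 0.1 rad and linear speed of holder below 0.02 m/s); the arm keeps its last pose, push and grip.
It fails at once if the cup is shoved more than 30 mm (distance of cup_mid from where it was at the start of the episode above 0.03 m).
It fails at once if the mouse is shoved more than 30 mm (distance of mouse_mid from where it was at the start of the episode above 0.03 m).
It fails at once if the battery box is shoved more than 30 mm (distance of battery_box_mid from where it was at the start of the episode above 0.03 m).
It also fails if it takes over 72 s, if anything falls off the work surface, if the arm or the gripper's body presses on something with over 40 N, if the wrist force passes 120 N, or if a joint passes its speed limit or range.

### The arm

A 7-joint arm with a two-finger parallel gripper is mounted at the origin on the work surface. World frame = base frame: x ahead of the robot, y to its left, z up, the work surface at z = 0. Lengths are in mm, angles in rad, forces in N, time in s.
With the tool pointing down it reaches from about 425 to 950 mm from the base axis. Payload 4.7 kg.
Tool frame: the origin (TCP) lies at the very end of the fingers, on their centre line; the grasp point (between the pads) lies 19 mm behind it; z points along the fingers, y is the line along which they close (so a half turn about z gives the same grasp; the last joint's range is limited). The gripper opens to 87 mm and grips with 3 to 60 N. Pads are 19 mm wide; open, the fingers measure 117 mm over their backs; the gripper's body (75 mm by 190 mm) begins 51 mm behind the grasp point.
Start: joints at [-1.206, 0.469, -0.049, 1.532, 0.024, 1.141, -0.082], TCP at [258.96, 623.369, 222.573] pointing down, gripper open.
Joint ranges: [-2.59, 2.59], [-0.33, 1.99], [-1.39, 1.29], [0.1, 2.45], [-1.04, 4.18], [0.21, 1.99], [-2.66, 2.66]. Speed limits (rad/s): [2.57, 2.57, 3.14, 3.14, 3.14, 3.14, 3.14].

### API

Orientations are given as a rotation vector (axis times angle).
In Python, from station import get_state, read_camera, get_calibration, sign_off gives the robot as it stands. The module is installed in compiled form; this text tells all that it offers.
- The arm moves only by the shell command python3 -m pendant 'ROWS' [FORCE]. ROWS is JSON, a list of rows, each a list of 5 numbers: the shift along the tool's x, y, z in mm, then the turn about the tool's z in rad, then the opening, from 0 (shut) to 1 (fully open). In form: [[x, y, z, spin, fingers], ...]. A call has 1 to 20 rows; each row shifts and turns the commanded pose from where the row before left it, along the tool's axes as they then stand; what a row does not reach is not made up. A row lasts 1/12 s, in which the tool goes at most 41.7 mm and 7.16 degrees, less where a joint would pass 70% of its speed; a pose out of reach is approached as far as the arm can. A call is refused whole if a number of a shift passes 41.7 or a number of a turn 0.125, either way. A call with a gripper value outside its range is refused whole. The fingers move at their own pace and stop on an object; FORCE is the grip in N (left out, the last holds). Time passes only in rows, so rows that do not move let the fingers close. It gives the time, the measured TCP pose, the force, the opening and the grip force at its end, in the units of the state.
- get_state(): the state, without advancing time (a new reading comes with each control period).
- read_camera(name): name is "scene" or "top"; returns the picture (420x560x3 uint8, red, green, blue); there is no depth.
- get_calibration(name): a dict with "vfov" (degrees; the focal length in pixels is half the picture's height over the tangent of half this angle, whatever the lens; pixels are square), "cx", "cy" (the principal point, pixels), "dist" ([k1, k2, p1, p2, k3] as OpenCV has them; the pictures are not rectified), "extrinsics" (4x4, takes a point from camera to world coordinates). Camera axes: x right, y down, z forward; pixel columns grow to the right and rows downward; lengths in mm; the calibration is good to about 2 mm. A picture is of the moment at which its call begins. get_calibration takes no time and is no camera call.
- sign_off(): hands the job in; it is judged then, once.
The state is a dict: "clock": time; "joint_pos": joint angles; "joint_vel": joint speeds; "tau": joint torques, N m; "position": TCP position; "orientation": TCP orientation; "contact_force": force on the tool from outside, world axes, zero at the start; "moment": the same for the moment, N m; "finger_gap": opening from 0.0 (shut) to 1.0 (fully open); "grasp_force": force on a finger pad.
Only numpy, scipy, OpenCV 4.12 (cv2) and the standard library are available. Lean on these libraries where they do the work, as an engineer would, in place of code of your own. Each camera call takes 0.05 s, during which the arm holds its last target. There are 200 camera calls.

## Working session

There is one attempt and no reset: what is moved stays moved. The work goes in short steps, Python scripts to look and compute and a shell command to move; the robot and the scene stay as the last step left them, time stands still between calls to the robot, and variables do not carry over. Pictures are saved under pics/ and viewed, at most 10 in all, crops included, and the job is handed in when it is done.

```bash
mkdir -p pics; cat > h.py <<'E'
import numpy as np, cv2
from station import *
def K(n):
    c=get_calibration(n); f=210/np.tan(np.radians(c["vfov"])/2)
    return np.array([[f,0,c["cx"]],[0,f,c["cy"]],[0,0,1]]),np.array(c["dist"],float),np.array(c["extrinsics"])
def ray(n,px):
    k,d,E=K(n); p=cv2.undistortPoints(np.array(px,float).reshape(-1,1,2),k,d).reshape(-1,2)
    v=np.c_[p,np.ones(len(p))]@E[:3,:3].T
    return E[:3,3],v
def plane(n,px,z):
    o,v=ray(n,px); return o+v*((z-o[2])/v[:,2])[:,None]
def proj(n,P):
    k,d,E=K(n); Ei=np.linalg.inv(E); return cv2.projectPoints(np.array(P,float).reshape(-1,3),cv2.Rodrigues(Ei[:3,:3])[0],Ei[:3,3],k,d)[0].reshape(-1,2)
def tri(a,pa,b,pb):
    o1,v1=ray(a,pa);o2,v2=ray(b,pb);v1=v1[0];v2=v2[0]
    s=np.linalg.lstsq(np.c_[v1,-v2],o2-o1,rcond=None)[0]
    p,q=o1+s[0]*v1,o2+s[1]*v2; return (p+q)/2,np.linalg.norm(p-q)
def snap(n,f,crop=None,scale=1):
    im=read_camera(n); cv2.imwrite("pics/raw_"+f,im[...,::-1])
    if crop: x0,y0,x1,y1=crop; im=im[y0:y1,x0:x1]
    im=cv2.resize(im,None,fx=scale,fy=scale,interpolation=cv2.INTER_CUBIC)
    cv2.imwrite("pics/"+f,im[...,::-1]); return im
E
python3 - <<'E'
from h import *
for n in("scene","top"):
    snap(n,n+"0.png",None,1.42); print(n,K(n)[2].round(2),get_calibration(n)["vfov"])
print(get_state())
E
```

```text
scene [[ 4.40000e-01  6.90000e-01 -5.70000e-01  1.17394e+03]
 [ 9.00000e-01 -3.40000e-01  2.80000e-01 -2.93910e+02]
 [-0.00000e+00 -6.40000e-01 -7.70000e-01  8.94930e+02]
 [ 0.00000e+00  0.00000e+00  0.00000e+00  1.00000e+00]] 56.13886005885817
top [[-1.00000e-02 -9.80000e-01  1.90000e-01  3.75430e+02]
 [-1.00000e+00  2.00000e-02  3.00000e-02 -2.61400e+01]
 [-4.00000e-02 -1.90000e-01 -9.80000e-01  1.15208e+03]
 [ 0.00000e+00  0.00000e+00  0.00000e+00  1.00000e+00]] 50.512851679605824
{'clock': 0.1, 'joint_pos': array([-1.20591893,  0.46937671, -0.0485456 ,  1.53354452,  0.0240875 ,
        1.1410191 , -0.08227059]), 'joint_vel': array([-0.000416  , -0.0014873 , -0.0007108 , -0.00303097, -0.00055337,
        0.00100228, -0.0010407 ]), 'tau': array([ 5.48319767e-04, -5.09170389e+01, -8.11711326e-02, -2.36828613e+01,
       -6.15408551e-02,  3.45112325e-02,  6.36060736e-05]), 'position': array([258.79187962, 622.84476172, 221.60616895]), 'orientation': array([-6.14488564e-01, -3.08062979e+00,  2.73518918e-03]), 'contact_force': array([-0.48510464,  0.44173616, -0.28981496]), 'moment': array([ 0.04501   ,  0.04665449, -0.02508744]), 'grasp_force': 0.0, 'finger_gap': 1.0032505297315801}
```

View pics/scene0.png

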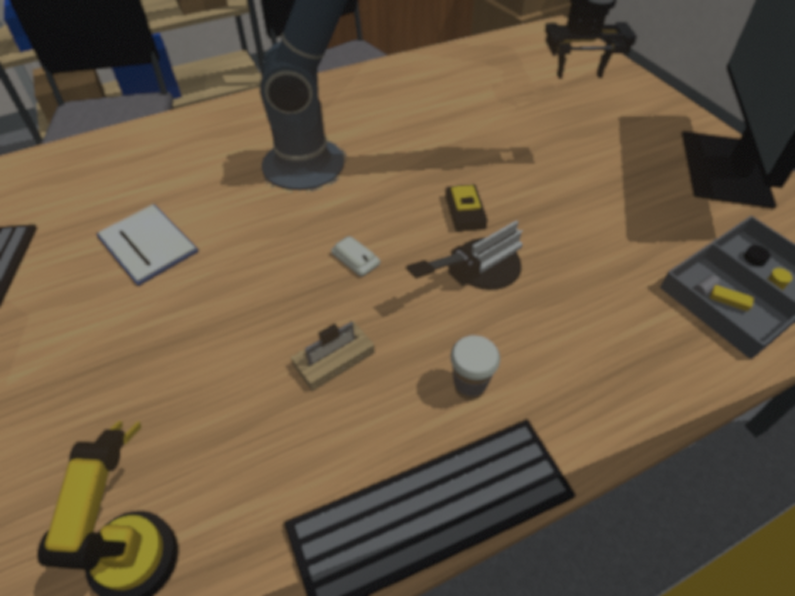

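View pics/top0.png

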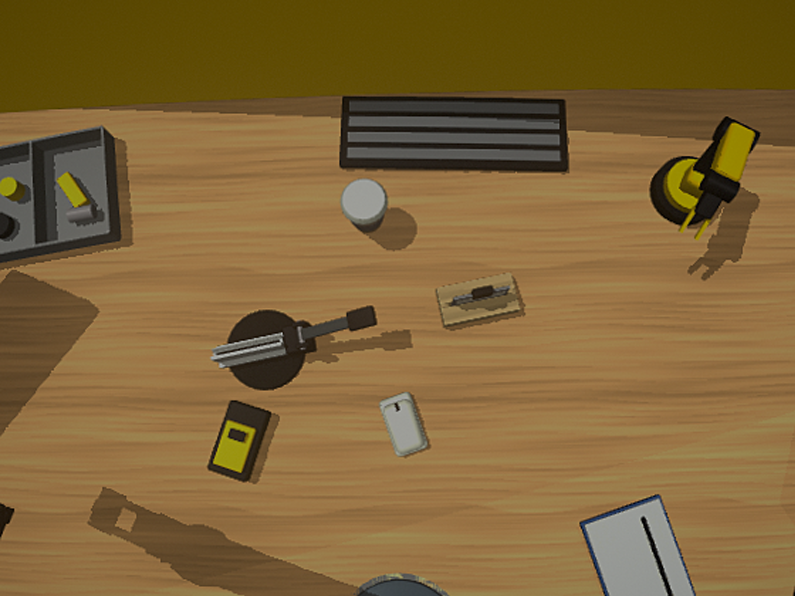

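The scene view shows the block at about (333,355), the stand at (480,258) and its pad at (425,268). The top view shows the pad at (361,318), rail from (212,358) to (285,345), and the holder rib at (483,292). I'll zoom in on both.

```bash
python3 - <<'E'
from h import *
a=cv2.imread("pics/raw_top0.png")[185:285,140:380]; cv2.imwrite("pics/t1.png",cv2.convertScaleAbs(cv2.resize(a,None,fx=3.3,fy=3.3,interpolation=cv2.INTER_CUBIC),alpha=1.8))
a=cv2.imread("pics/raw_scene0.png")[150:280,200:380]; cv2.imwrite("pics/s1.png",cv2.convertScaleAbs(cv2.resize(a,None,fx=4.4,fy=4.4,interpolation=cv2.INTER_CUBIC),alpha=1.5))
E
```

```text
(no output)
```

View pics/t1.png

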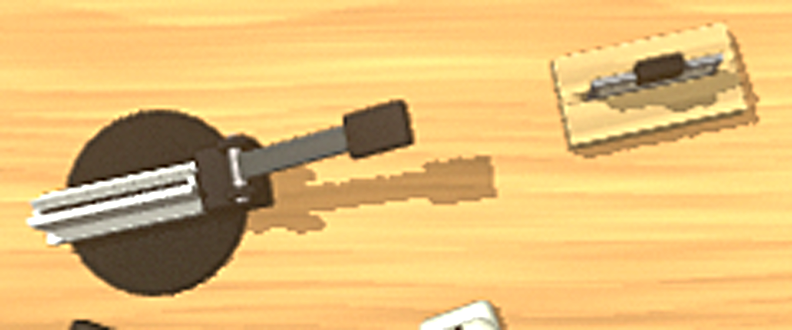

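View pics/s1.png

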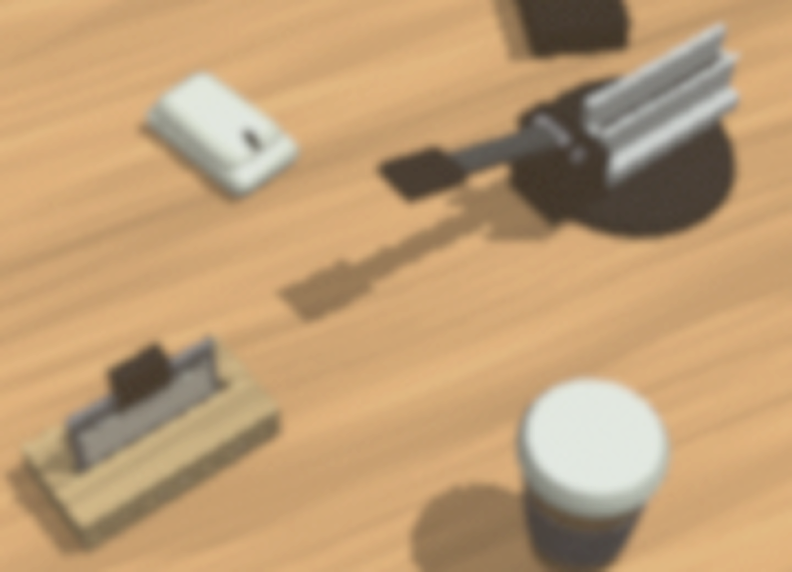

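```bash
python3 - <<'E'
from h import *
T=lambda *p:np.array(p,float).reshape(-1,2)/3.3+[140,185]
S=lambda *p:np.array(p,float).reshape(-1,2)/4.4+[200,150]
def R(name,t,s):
    print(name,[x.round(1) for x in tri("top",T(*t),"scene",S(*s))])
pad=plane("top",T((377,128)),116)[0]; print("pad",pad)
R("pad",(377,128),(424,172)); R("rib",(661,62),(140,358))
print("rib97",plane("top",T((661,62)),97)); 
print("holder plate edge z85 dir",plane("top",T((590,88),(720,57)),82).round(1))
print("pad edge",plane("top",T((344,113),(405,100),(349,158),(412,145)),116).round(1))
b=plane("top",T((552,63),(725,23),(748,112),(574,150)),30); print("block top",b.round(1),b.mean(0))
g=plane("top",T((45,212),(195,180)),60); print("groove",g.round(1))
print("foot",plane("top",T((157,203)),10).round(1))
# automatic: foot/dark mask via dims
print("mouse",plane("top",np.array([[404,424]])/1.42,15).round(),"cup",plane("top",np.array([[364,202]])/1.42,110).round(),"bat",plane("top",np.array([[238,440]])/1.42,50).round())
E
```

```text
pad [551.09398844  52.45042645 116.        ]
pad [array([552.2,  53.9, 112.6]), np.float64(2.5)]
rib [array([ 598.7, -152.1,  102.4]), np.float64(3.9)]
rib97 [[ 599.26649463 -154.65865987   97.        ]]
holder plate edge z85 dir [[ 583.8 -103.2   82. ]
 [ 605.4 -200.4   82. ]]
pad edge [[562.5  76.2 116. ]
 [571.1  32.2 116. ]
 [529.7  72.6 116. ]
 [538.3  27.5 116. ]]
block top [[ 614.4  -78.    30. ]
 [ 643.7 -214.2   30. ]
 [ 572.6 -228.4   30. ]
 [ 545.5  -93.    30. ]] [ 594.05781499 -153.415352     30.        ]
groove [[500.7 309.7  60. ]
 [523.3 194.9  60. ]]
foot [[512.3 235.   10. ]]
mouse [[376. -15.  15.]] cup [[756.  47. 110.]] bat [[351. 273.  50.]]
```

The rib is at about (599,-154) and the block at (594,-153), yaw about 0.21. The pad is at (551,52). The slot centre is about (511,254), yaw about 0.2. Next I'll turn the tool so its y axis lies along the stand's x.

```bash
cat >> h.py <<'E'
def go(t,yaw=None):
    s=get_state(); R=cv2.Rodrigues(np.array(s["orientation"]))[0]
    a=np.arctan2(R[1,1],R[0,1])
    print("clk %.2f pos"%s["clock"],s["position"].round(1),"yang %.4f"%a,"zax",R[:,2].round(3),"F",s["contact_force"].round(1),"gap %.3f grip %.1f"%(s["finger_gap"],s["grasp_force"]))
    if t is not None: print("tool delta",(R.T@(np.array(t)-s["position"])).round(1))
    if yaw is not None: print("spin",round(float(a-yaw),4))
E
python3 -m pendant '[[0,0,0,0.125,0],[0,0,0,0.125,0],[0,0,0,0.125,0],[0,0,0,0.125,0],[0,0,0,0.125,0],[0,0,0,0.125,0],[0,0,0,0.125,0],[0,0,0,0.1,0],[0,0,0,0,0]]'
python3 -c "from h import *;go([551,52,180],0.197)"
```

```text
clock: 0.85
position: [258.8, 623.1, 221.9]
orientation: [1.987, 2.432, -0.001]
contact_force: [0.6, 0.5, 0.5]
finger_gap: 0.404
grasp_force: 0.0
clk 0.85 pos [258.8 623.1 221.9] yang 0.2005 zax [ 0.    -0.001 -1.   ] F [0.6 0.5 0.5] gap 0.404 grip 0.0
tool delta [-617.8  172.6   42.6]
spin 0.0035
```

```bash
python3 -m pendant '[[-20,5.5,0,0,0],[-35,9.5,1,0,0],[-35,9.5,1,0,0],[-35,10,1,0,0],[-35,10,1,0,0],[-35,10,1,0,0],[-35,10,1,0,0],[-35,10,1,0,0],[-35,10,1,0,0],[-35,10,2,0,0],[-35,10,2,0,0],[-35,10,2,0,0],[-35,10,2,0,0],[-35,10,2,0,0],[-35,10,2,0,0],[-35,10,5,0,0],[-35,9,5,0,0],[-35,9,5,0,0],[-2.5,0,5,0,0],[0,0,0,0,0]]'
python3 -c "
from h import *;go([551,52,130],0.197)
a=snap('scene','s2.png',(200,90,380,220),4.4)"
```

```text
clock: 2.52
position: [551.6, 49.9, 181.5]
orientation: [-1.99, -2.43, 0.004]
contact_force: [-0.6, 1.4, -0.8]
finger_gap: 0.008
grasp_force: 0.0
clk 2.52 pos [551.6  49.9 181.5] yang 0.1988 zax [-0.002 -0.001 -1.   ] F [-0.6  1.4 -0.8] gap 0.008 grip 0.0
tool delta [ 2.2 -0.1 51.5]
spin 0.0018
```

View pics/s2.png

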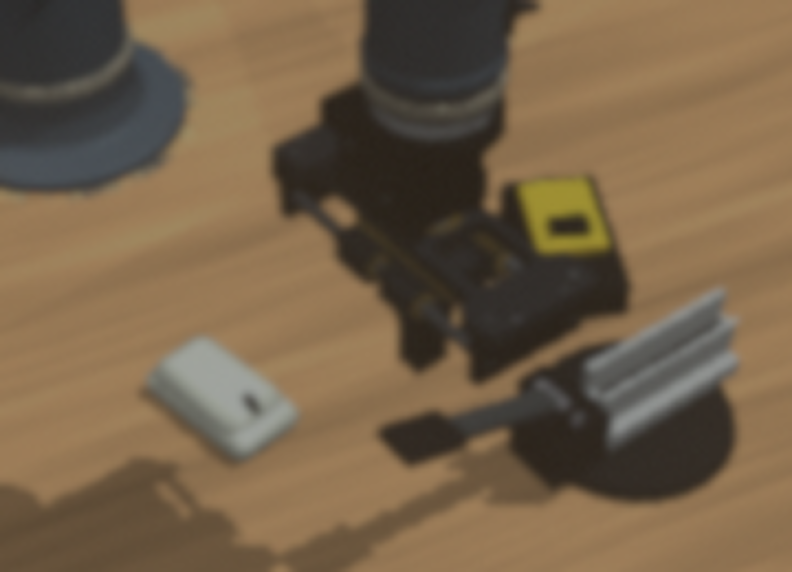

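The fingertips, at (425,365) in this crop, are directly above the pad at (425,435). Now the first stroke.

```bash
python3 -m pendant '[[2,0,20,0,0],[0,0,20,0,0],[0,0,15,0,0],[0,0,12,0,0],[0,0,12,0,0],[0,0,12,0,0],[0,0,12,0,0],[0,0,12,0,0],[0,0,10,0,0],[0,0,5,0,0],[0,0,2,0,0],[0,0,0,0,0],[0,0,0,0,0]]'
python3 -c "from h import *;go([551,52,47],0.197)"
```

```text
clock: 3.65
position: [552.0, 56.9, 51.9]
orientation: [-1.984, -2.434, -0.005]
contact_force: [-3.2, 1.1, 14.1]
finger_gap: 0.006
grasp_force: 6.3
clk 3.65 pos [552.   56.9  51.9] yang 0.2032 zax [ 0.001  0.003 -1.   ] F [-3.2  1.1 14.1] gap 0.006 grip 6.3
tool delta [-4.7 -2.   4.8]
spin 0.0062
```

```bash
python3 -m pendant '[[0,0,4,0,0],[0,0,0,0,0],[0,0,0,0,0]]'
python3 -c "
from h import *;go([551,52,47],0.197)"
```

```text
clock: 3.9
position: [552.1, 57.2, 50.6]
orientation: [-1.983, -2.433, -0.007]
contact_force: [-10.1, 1.5, 35.9]
finger_gap: 0.002
grasp_force: 16.6
clk 3.90 pos [552.1  57.2  50.6] yang 0.2029 zax [ 0.     0.005 -1.   ] F [-10.1   1.5  35.9] gap 0.002 grip 16.6
tool delta [-4.9 -2.2  3.6]
spin 0.0059
```

That's the stop: 36 N with hardly any motion. Now up, then strokes two and three.

```bash
python3 -m pendant '[[0,0,-10,0,0],[0,0,-15,0,0],[0,0,-15,0,0],[0,0,-15,0,0],[0,0,-15,0,0],[0,0,-15,0,0],[0,0,0,0,0],[0,0,0,0,0],[0,0,0,0,0],[0,0,0,0,0]]'
python3 -c "
from h import *;go([551,52,47],0.197);snap('scene','s3.png')
a=cv2.imread('pics/raw_s3.png')[150:220,270:340];b=cv2.imread('pics/raw_scene0.png')[150:220,270:340]
cv2.imwrite('pics/s3.png',cv2.resize(np.hstack([a,b]),None,fx=5,fy=5,interpolation=2))"
```

```text
clock: 4.73
position: [550.6, 55.1, 130.2]
orientation: [-1.985, -2.433, 0.002]
contact_force: [0.5, 0.0, 0.8]
finger_gap: 0.002
grasp_force: 0.0
clk 4.73 pos [550.6  55.1 130.2] yang 0.2022 zax [-0.002 -0.    -1.   ] F [0.5 0.  0.8] gap 0.002 grip 0.0
tool delta [-3.2 -0.1 83.2]
spin 0.0052
```

View pics/s3.png

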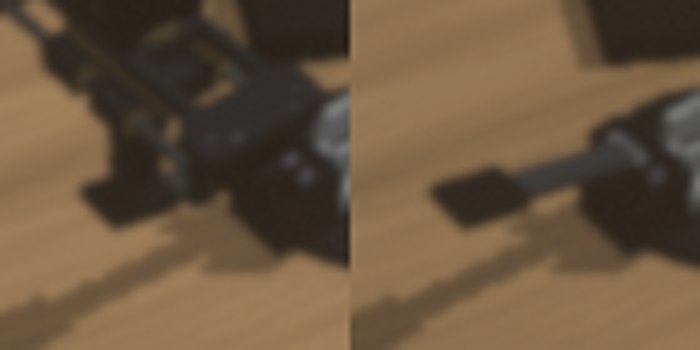

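The pad is back in its start place, at (125,205) in the left crop as in the right one. Now strokes two and three.

```bash
python3 -m pendant '[[-3,0,12,0,0],[0,0,14,0,0],[0,0,14,0,0],[0,0,14,0,0],[0,0,14,0,0],[0,0,10,0,0],[0,0,5,0,0],[0,0,0,0,0],[0,0,0,0,0],[0,0,0,0,0]]'
python3 -m pendant '[[0,0,-10,0,0],[0,0,-15,0,0],[0,0,-15,0,0],[0,0,-15,0,0],[0,0,-15,0,0],[0,0,-13,0,0],[0,0,0,0,0],[0,0,0,0,0],[0,0,0,0,0],[0,0,0,0,0]]'
python3 -m pendant '[[0,0,12,0,0],[0,0,14,0,0],[0,0,14,0,0],[0,0,14,0,0],[0,0,14,0,0],[0,0,10,0,0],[0,0,5,0,0],[0,0,0,0,0],[0,0,0,0,0],[0,0,0,0,0]]'
python3 -m pendant '[[0,0,-10,0,0],[0,0,-15,0,0],[0,0,-15,0,0],[0,0,-15,0,0],[0,0,-15,0,0],[0,0,-15,0,0],[0,0,-20,0,0],[0,0,-20,0,0],[0,0,-20,0,1],[0,0,0,0,1]]'
python3 -c "from h import *;go([599,-154,180],0.21)"
```

```text
clock: 5.62
position: [552.8, 52.6, 50.0]
orientation: [-1.986, -2.433, -0.003]
contact_force: [-4.7, 1.7, 19.9]
finger_gap: 0.004
grasp_force: 9.4
clock: 6.45
position: [551.1, 51.9, 130.0]
orientation: [-1.985, -2.433, 0.003]
contact_force: [0.9, 0.5, 0.2]
finger_gap: 0.004
grasp_force: 0.0
clock: 7.28
position: [552.6, 52.9, 50.0]
orientation: [-1.985, -2.433, -0.003]
contact_force: [-5.8, 1.6, 21.2]
finger_gap: 0.002
grasp_force: 10.0
clock: 8.12
position: [554.1, 52.1, 195.8]
orientation: [1.984, 2.431, 0.007]
contact_force: [0.2, -0.9, -0.0]
finger_gap: 0.084
grasp_force: 0.0
clk 8.12 pos [554.1  52.1 195.8] yang 0.2019 zax [ 0.005  0.001 -1.   ] F [ 0.2 -0.9 -0. ] gap 0.084 grip 0.0
tool delta [-210.9    2.6   15.8]
spin -0.0081
```

```bash
python3 -m pendant '[[-15,0,0,0,1],[-30,0,0,0,1],[-30,0,2,0,1],[-30,0.5,2,0,1],[-30,0.5,3,0,1],[-30,0,3,0,1],[-30,0,4,0,1],[-15,0,5,-0.008,1],[0,0,0,0,1],[0,0,0,0,1],[0,0,0,0,1]]'
python3 -c "
from h import *;go([597,-153.5,120],0.21)
snap('scene','s4.png',(180,160,340,280),4.4);snap('top','t4.png')"
```

```text
clock: 9.03
position: [594.7, -152.0, 173.1]
orientation: [-1.973, -2.441, 0.0]
contact_force: [0.0, 0.6, -0.6]
finger_gap: 0.912
grasp_force: 0.0
clk 9.03 pos [ 594.7 -152.   173.1] yang 0.2111 zax [-0.002  0.001 -1.   ] F [ 0.   0.6 -0.6] gap 0.912 grip 0.0
tool delta [-2.1  2.  53.1]
spin 0.0011
```

View pics/s4.png

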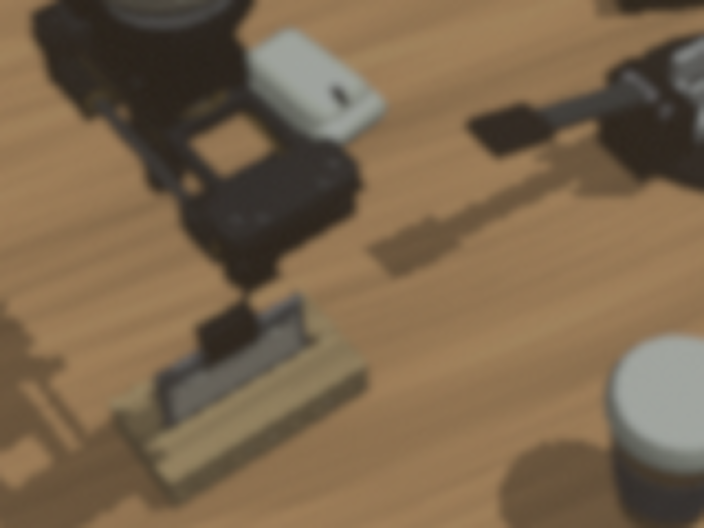

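The block and rib, at (228,332), sit under the open gripper, and the lever is up. Now I'll descend and grip.

```bash
python3 -m pendant '[[-2,1,15,0,1],[0,0,20,0,1],[0,0,20,0,1],[0,0,20,0,1],[0,0,15,0,1],[0,0,10,0,1],[0,0,7,0,1],[0,0,0,0,1],[0,0,0,0,0.35],[0,0,0,0,0.3],[0,0,0,0,0.25],[0,0,0,0,0.2],[0,0,0,0,0],[0,0,0,0,0],[0,0,0,0,0],[0,0,0,0,0]]' 15
python3 -c "from h import *;go(None)"
```

```text
clock: 10.47
position: [596.6, -155.3, 67.6]
orientation: [-1.977, -2.442, -0.0]
contact_force: [-0.1, 0.5, -0.1]
finger_gap: 0.478
grasp_force: 0.0
clk 10.47 pos [ 596.6 -155.3   67.6] yang 0.2099 zax [ 0.  0. -1.] F [-0.1  0.5 -0.1] gap 0.478 grip 0.0
```

```bash
python3 -m pendant '[[0,0,0,0,0],[0,0,0,0,0],[0,0,0,0,0],[0,0,0,0,0],[0,0,0,0,0],[0,0,0,0,0],[0,0,0,0,0],[0,0,0,0,0],[0,0,0,0,0],[0,0,0,0,0],[0,0,0,0,0]]' 15
python3 -c "from h import *;go(None)"
```

```text
clock: 11.38
position: [596.4, -155.3, 67.4]
orientation: [-1.976, -2.442, 0.0]
contact_force: [0.8, -0.1, 0.1]
finger_gap: 0.16
grasp_force: 15.0
clk 11.38 pos [ 596.4 -155.3   67.4] yang 0.2099 zax [-0.  0. -1.] F [ 0.8 -0.1  0.1] gap 0.160 grip 15.0
```

```bash
python3 -m pendant '[[0,0,0,0,0],[0,0,-6,0,0],[0,0,-10,0,0],[0,0,-12,0,0],[0,0,-15,0,0],[0,0,-20,0,0],[0,0,-20,0,0],[0,0,-20,0,0],[0,0,-20,0,0],[0,0,-12,0,0],[0,0,0,0,0],[0,0,0,0,0]]' 35
python3 -c "from h import *;go([511,254,200],0.197)"
```

```text
clock: 12.38
position: [596.7, -155.2, 203.3]
orientation: [1.975, 2.441, 0.002]
contact_force: [0.3, -0.1, -2.1]
finger_gap: 0.156
grasp_force: 35.0
clk 12.38 pos [ 596.7 -155.2  203.3] yang 0.2102 zax [ 0.002  0.    -1.   ] F [ 0.3 -0.1 -2.1] gap 0.156 grip 35.0
tool delta [418.1   1.5   3.2]
spin 0.0132
```

```bash
python3 -m pendant '[[15,0,0,0,0],[28,0,0,0.003,0],[30,0,0,0.005,0],[30,0,0,0.005,0],[30,0,0,0,0],[30,0,0,0,0],[30,0,0,0,0],[30,0,0,0,0],[30,0,0,0,0],[30,0,0,0,0],[30,0,0,0,0],[30,0,0,0,0],[30,0,0,0,0],[30,0,0,0,0],[28,0,0,0,0],[15,0,0,0,0],[0,0,0,0,0],[0,0,0,0,0]]'
python3 - <<'E'
from h import *
go([511,254,150],0.197)
snap('scene','s5.png');snap('top','t5.png')
a=cv2.imread('pics/raw_s5.png')[110:215,270:400];b=cv2.imread('pics/raw_t5.png')[190:290,130:280]
f=lambda a,s:cv2.convertScaleAbs(cv2.resize(a,None,fx=s,fy=s,interpolation=2),alpha=1.7)
a=f(a,3.05);b=f(b,3.2);h=min(len(a),len(b));o=np.hstack([a[:h],b[:h]]);print(o.shape);cv2.imwrite('pics/c5.png',o[:,:800] if 0 else cv2.resize(o,(796,int(h*796/o.shape[1]))))
E
```

```text
clock: 13.88
position: [507.8, 281.4, 201.5]
orientation: [1.991, 2.43, -0.004]
contact_force: [0.5, -0.4, -0.7]
finger_gap: 0.159
grasp_force: 35.0
clk 13.88 pos [507.8 281.4 201.5] yang 0.1981 zax [-0.001 -0.002 -1.   ] F [ 0.5 -0.4 -0.7] gap 0.159 grip 35.0
tool delta [-27.4  -2.1  51.5]
spin 0.0011
(320, 876, 3)
```

View pics/c5.png

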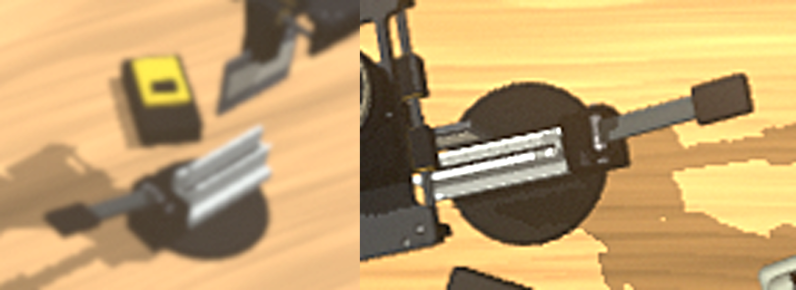

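The stand's rail runs through the right half, and the lip and back plate are visible. I overshot about 27 mm in y. I'll take a brightness profile across the slot in the start picture.

```bash
python3 - <<'E'
from h import *
yaw=0.197; ux=np.array([np.cos(yaw),np.sin(yaw),0]);uy=np.array([-np.sin(yaw),np.cos(yaw),0])
c=np.array([511,254,60.])
offs=np.arange(-24,24.1,2)
g=lambda f:cv2.cvtColor(cv2.imread("pics/raw_"+f),cv2.COLOR_BGR2GRAY).astype(np.float32)
for n,f in(("top","top0.png"),("scene","scene0.png")):
    im=g(f);print(n,"offs at z60",offs.astype(int))
    for y in(-40,-20,0,20,40):
        m=0
        for d in(-6,-3,0,3,6):
            p=proj(n,[c+ux*o+uy*(y+d) for o in offs]).astype(np.float32)
            m=m+cv2.remap(im,p[:,0],p[:,1],cv2.INTER_LINEAR)[:,0]
        print(y,(m/5).astype(int))
# along-slot profile on lip top
im=g("top0.png");l=np.arange(-76,76,4)
for o in(-6,0,6):
    p=proj("top",[c+ux*o+uy*y for y in l]).astype(np.float32);print("along",o,[(int(a),int(b)) for a,b in zip(l,cv2.remap(im,p[:,0],p[:,1],1)[:,0])])
E
```

```text
top offs at z60 [-24 -22 -20 -18 -16 -14 -12 -10  -8  -6  -4  -2   0   2   4   6   8  10
  12  14  16  18  20  22  24]
-40 [ 62  99 106 105 103  88  66  59  69 119 163 155  89  39  72 105 106 106
 130 143  79  27  33  36  37]
-20 [ 57  98 107 106 103  88  65  59  68 118 164 163 103  36  73 106 104 107
 131 152  84  27  33  37  38]
0 [ 59 102 106 106 104  91  65  60  66 112 164 162  93  41  70 112 107 108
 132 147  78  31  34  38  38]
20 [ 59  95 105 105 105  90  67  60  62 113 163 164 104  37  70 108 104 105
 131 150  87  27  34  37  38]
40 [ 60  95 103 104 103  91  70  61  63 108 161 166 103  36  69 109 107 105
 128 150 108  83  90  92  95]
scene offs at z60 [-24 -22 -20 -18 -16 -14 -12 -10  -8  -6  -4  -2   0   2   4   6   8  10
  12  14  16  18  20  22  24]
-40 [ 67  81  95 104 105 102  96  90  87  85  84  82  80  79  84  93 103 106
 103  96  90  87  86  89  95]
-20 [ 79  90 102 110 110 106  99  92  88  86  84  83  80  80  83  92 100 104
 102  96  90  87  87  89  94]
0 [115 119 122 122 118 109 100  93  88  86  84  82  80  78  80  87  96 101
 100  96  91  88  87  88  93]
20 [118 12
[... 790 characters left out ...]
 (-24, 106), (-20, 100), (-16, 86), (-12, 93), (-8, 90), (-4, 96), (0, 96), (4, 99), (8, 100), (12, 105), (16, 98), (20, 94), (24, 115), (28, 89), (32, 99), (36, 114), (40, 96), (44, 103), (48, 102), (52, 101), (56, 109), (60, 134), (64, 161), (68, 147), (72, 138)]
along 6 [(-76, 42), (-72, 42), (-68, 41), (-64, 34), (-60, 64), (-56, 126), (-52, 109), (-48, 99), (-44, 100), (-40, 114), (-36, 103), (-32, 113), (-28, 102), (-24, 107), (-20, 109), (-16, 104), (-12, 103), (-8, 101), (-4, 114), (0, 104), (4, 115), (8, 115), (12, 104), (16, 113), (20, 110), (24, 103), (28, 110), (32, 113), (36, 104), (40, 114), (44, 113), (48, 100), (52, 116), (56, 107), (60, 105), (64, 121), (68, 120), (72, 124)]
```

Yaw 0.197 fits, and the slot is about 1 mm towards the lip from my estimate. I'll come down with the lower edge between lip top and back-plate top on the lip side, then feel for the back plate.

```bash
python3 -m pendant '[[-14,3,10,0,0],[-13,3,15,0,0],[0,0,15,0,0],[0,0,10,0,0],[0,0,0,0,0],[0,0,0,0,0]]'
python3 -c "from h import *;go([517,254,123],0.197)"
```

```text
clock: 14.48
position: [519.4, 255.9, 152.3]
orientation: [-1.993, -2.428, 0.001]
contact_force: [1.1, 0.5, 0.3]
finger_gap: 0.157
grasp_force: 35.0
clk 14.48 pos [519.4 255.9 152.3] yang 0.1959 zax [-0.001 -0.001 -1.   ] F [1.1 0.5 0.3] gap 0.157 grip 35.0
tool delta [-1.4 -2.7 29.3]
spin -0.0011
```

```bash
python3 -m pendant '[[-1,-2,8,0,0],[0,0,8,0,0],[0,0,8,0,0],[0,0,4,0,0],[0,0,0,0,0],[0,0,0,0,0]]'
python3 -c "from h import *;go([517,254,123],0.197)"
for i in 1 2 3; do python3 -m pendant '[[0,-1,0,0,0],[0,-1,0,0,0],[0,0,0,0,0]]' | grep -E 'position|contact'; done
```

```text
clock: 14.98
position: [517.6, 255.3, 124.2]
orientation: [-1.992, -2.429, 0.001]
contact_force: [0.6, 0.1, -0.9]
finger_gap: 0.156
grasp_force: 35.0
clk 14.98 pos [517.6 255.3 124.2] yang 0.1972 zax [-0. -0. -1.] F [ 0.6  0.1 -0.9] gap 0.156 grip 35.0
tool delta [-1.2 -0.8  1.2]
spin 0.0002
position: [515.7, 255.0, 124.9]
contact_force: [-0.4, -0.1, -0.5]
position: [513.5, 254.5, 124.6]
contact_force: [-0.3, -0.1, -0.2]
position: [511.5, 254.1, 124.5]
contact_force: [-0.3, 0.1, -1.5]
```

```bash

for i in 1 2 3; do python3 -m pendant '[[0,-0.7,0,0,0],[0,-0.7,0,0,0],[0,0,0,0,0]]' | grep -E 'position|contact'; done
```

```text
position: [510.2, 253.8, 124.5]
contact_force: [-0.2, -0.4, -0.7]
position: [509.3, 253.6, 124.6]
contact_force: [0.3, 0.2, -1.4]
position: [509.0, 253.6, 124.9]
contact_force: [4.4, 1.1, -3.4]
```

Contact with the back plate came at x≈509.2, so the slot centre is at about 510.5. I'll back off 3 mm and go down.

```bash
python3 -m pendant '[[0,1.5,0,0,0],[0,1.4,0,0,0],[0,0,0,0,0],[0,0,0,0,0]]' | grep -E 'position|contact'
for i in 1 2 3 4; do python3 -m pendant '[[0,0,2,0,0],[0,0,2,0,0],[0,0,0,0,0]]' | grep -E 'position|contact'; done
```

```text
position: [509.7, 253.7, 124.2]
contact_force: [-0.0, 0.1, -1.7]
position: [509.9, 253.7, 119.9]
contact_force: [-0.1, 0.5, -1.8]
position: [510.2, 253.7, 116.1]
contact_force: [-0.1, -0.1, -0.9]
position: [510.2, 253.8, 112.1]
contact_force: [0.8, -0.1, -1.2]
position: [510.3, 253.7, 108.1]
contact_force: [-0.1, -1.3, -0.0]
```

```bash
for i in 1 2 3 4 5; do python3 -m pendant '[[0,0,1.5,0,0],[0,0,1.5,0,0],[0,0,0,0,0]]' | grep -E 'position|contact'; done
```

```text
position: [510.6, 253.9, 105.5]
contact_force: [-0.2, -0.9, 0.7]
position: [510.7, 253.9, 102.7]
contact_force: [-0.5, -1.4, 2.5]
position: [510.7, 253.9, 99.8]
contact_force: [-0.4, -0.6, 5.1]
position: [510.8, 254.0, 97.0]
contact_force: [-2.1, -0.9, 7.9]
position: [510.9, 254.0, 95.3]
contact_force: [-4.1, -0.9, 13.7]
```

```bash
python3 -m pendant '[[0,0,1,0,0],[0,0,0,0,0],[0,0,0,0,0],[0,0,0,0,0],[0,0,0,0,0],[0,0,0,0,0],[0,0,0,0,0]]'
python3 - <<'E'
from h import *
go(None); a=snap('scene','s6.png',(250,80,400,200),4)
b=snap('top','t6.png')[190:285,130:280]; b=cv2.resize(b,(600,380))
cv2.imwrite('pics/c6.png',cv2.convertScaleAbs(cv2.resize(np.hstack([cv2.resize(a,(480,380)),b]),(796,280))[...,::-1],alpha=1.7))
E
```

```text
clock: 19.65
position: [511.1, 254.0, 95.2]
orientation: [-1.992, -2.428, -0.002]
contact_force: [-5.4, -2.6, 20.2]
finger_gap: 0.162
grasp_force: 35.0
clk 19.65 pos [511.1 254.   95.2] yang 0.1968 zax [ 0.     0.001 -1.   ] F [-5.4 -2.6 20.2] gap 0.162 grip 35.0
```

View pics/c6.png

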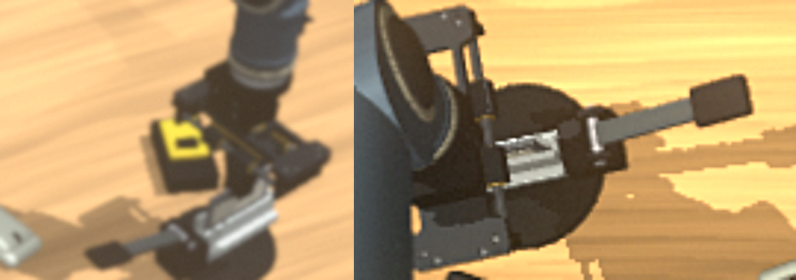

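The picture shows the plate standing in the slot at about (240,205), roughly centred along the rail, with the lever up. The force rose from 2 to 10 N and then stiffened at the expected height (95.3 mm), so the holder is home.

```bash
python3 -c "
from station import *;print(sign_off())"
```

```text
the job is handed in; nothing more can be done
None
```

I pumped the lever three full strokes and left it up, then pressed the label holder fully home in the slot and handed the job in at about 20 s with the gripper still holding it down; the hand-in gave no verdict.

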